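# Drift a cocked bearing cup square into its housing

## Robot

A 6-joint arm with a two-finger parallel gripper is mounted at the origin on the work surface; the furniture and walls round the work are solid. World frame = base frame: x ahead of the robot, y to its left, z up, the work surface at z = 0. Lengths are in m, angles in rad, forces in N, time in s.
With the tool pointing down it reaches from about 0.35 to 0.85 m from the base axis. Payload 8.1 kg.
Tool frame: the origin (TCP) lies at the very end of the fingers, on their centre line; the grasp point (between the pads) lies 19 mm behind it; z points along the fingers, x is the direction in which the jaws open and shut, and the axes are right-handed (so a half turn about z gives the same grasp; the last joint's range is limited). The gripper opens to 85 mm and grips with 20 to 120 N. Pads are 22 mm wide; open, the fingers measure 114 mm over their backs; the gripper's body (76 mm by 85 mm) begins 54 mm behind the grasp point. The pads swing forward as they close: fully open they stand 13 mm farther back than shut.
Start: joints at [-1.358, 0.13, 1.488, -0, 1.523, -0.085], TCP at [0.176, -0.574, 0.231] pointing down, gripper open.
Joint ranges: [-2.96, 2.96], [-0.89, 2.26], [0.02, 2.5], [-1.34, 4.48], [0, 2.73], [-2.66, 2.66]. Speed limits (rad/s): [2.39, 2.39, 2.79, 3.14, 3.14, 3.14].

## Interface

Orientations are given as a rotation vector (axis times angle).
In Python, from cell import ctrl, fingers, ik, status, optics, ticket gives the robot as it stands. The module is installed in compiled form; this text tells all that it offers. Calls block until the motion is done:
- ctrl.movep(position, orientation): joint-space move of the TCP to a pose.
- ctrl.movel(position, rotation=None, max_speed=0.15): straight line of the TCP; rotation=None keeps the orientation; max_speed is the mean speed in m/s.
- ctrl.set_joints(angles): joint-space move.
- fingers.grip(opening, grasp_force=None): opening from 0.0 (shut) to 1.0 (fully open); grasp_force is the grip in N (None keeps the last); returns when the fingers have stopped.
- ctrl.dwell(seconds).
- ik(position, orientation): joint angles nearest the present ones, or None.
- status.sense(): the state.
- optics.grab_frame(name): name is "side" or "top" or "wrist"; returns the picture (420x560x3 uint8, blue, green, red); there is no depth.
- optics.camera_info(name): a dict with "vfov" (degrees; the focal length in pixels is half the picture's height over the tangent of half this angle, whatever the lens; pixels are square), "cx", "cy" (the principal point, pixels), "T" (4x4, takes a point from camera to world coordinates). Camera axes: x right, y up, looking along -z (the intrinsics and any distortion apply to the point x, -y, -z); pixel columns grow to the right and rows downward; lengths in m; the calibration is good to about 2 mm. A picture is of the moment at which its call begins: read the wrist's pose just before it. camera_info takes no time and is no camera call; for the wrist camera it gives the pose at the moment of the call.
A pose or a line that the arm cannot do raises ctrl.PlanningError and nothing moves.
- ticket.finish_job(): hands the job in, once; it reports no verdict.
The state is a dict: "clock": time; "q": joint angles; "joint_vel": joint speeds; "tau": joint torques, N m; "position": TCP position; "eef_rot": TCP orientation; "wrist_force": force on the tool from outside, world axes, zero at the start; "moment": the same for the moment, N m; "gripper_width": opening from 0.0 (shut) to 1.0 (fully open).
Only numpy, scipy, OpenCV 4.12 (cv2) and the standard library are available. Lean on these libraries where they do the work, as an engineer would, in place of code of your own. Each camera call takes 0.05 s, during which the arm holds its last target. There are 200 camera calls.

## Task

The steel bearing cup has been started a little crooked in the bore of the bearing housing. Take the brass drift from its stand and, touching the cup with nothing but the drift, drive it fully home with light, slow pushes or taps (13 to 16 N moves it, never more than 45 N) on alternating sides of its rim, so that its flange ends flush on the housing all round and the cup never cocks more than 6 degrees in the bore. Then put the drift back upright in its stand, and leave the tray, tape roll and caliper alone.

Things in the scene. Friction and masses are not known exactly. Their poses are not given: they have to be found in the camera images.
- housing: grey bearing housing fixed to the bench: square dark base plate 116 x 116 x 12 mm with four small hex bolts 20 mm high at the corners, and on it a round body 94 mm across with an upright bore; its flat top face is 50 mm above the bench. Origin: centre of its underside, z up.
- bore_mouth (a point): centre of the bore in the plane of the housing's flat top face, 50 mm above the bench. With the cup fully home its flange's underside lies on this face (top of the rim 55 mm above the bench) and the rim stops yielding all round.
- cup: bright steel bearing cup sticking out of the bore, a tight friction fit. Flange 72 mm outside, 46 mm inside diameter, 5 mm thick: a flat annular rim 13 mm wide, mean radius 29.5 mm. Origin: centre of the flange's underside; z is the cup's axis, up out of the bore. At the start its origin stands 5 to 9 mm above the housing's face and it leans up to 4 degrees any way. It cannot turn about its axis.
- cup_top (a point): centre of the flange's flat top face, 5 mm above the cup's origin. A slow push of 13 to 16 N down on one side of the rim moves that side down and turns the cup about a line some 20 mm beyond its centre: 5 mm down at the rim tilts it by 0.1 rad and lowers its centre by 2 mm. It stays where it is left. Driving one side home first cocks it.
- stand: dark steel block 64 x 64 x 40 mm fixed to the bench, with one upright round blind hole in the middle of its top, 21 mm in diameter, 30 mm deep, chamfered. Origin: centre of its underside.
- drift: brass drift (punch) 122 mm long, about 0.16 kg, standing loosely tip down in the stand's hole, tip on its floor 10 mm above the bench. Origin: centre of the flat tip (11 mm across); z runs up its length. Round, 15 mm thick at most, from 0 to 45 mm; then a square grip 16 x 16 mm from 45 to 115 mm, flats across its x and y axes; then a short round head.
- drift_grip (a point): point on the drift's axis 90 mm above its tip, in the square grip, a good place to hold it.
- tray: dark parts tray with small white pieces, 80 x 115 x 24 mm, bystander.
- tape: flat roll of amber tape, 65 mm across, 18 mm high, lying on the bench, bystander.
- caliper: digital caliper 241 mm long, bystander.
There are look-alikes about, which are no part of the job. There is more than one size of the drift; the job needs the larger. Leave any orange look-alike of the stand alone.

How it is judged:
On the way, in this order (a step that is already met when the one before it is completed fails the run):
1. the drift is lifted clear of its stand (z of drift in the frame of stand above 0.045 m), for 0.1 s.
2. the drift bears on the cup's rim (contact force between drift and cup above 3 N).
3. the cup is fully home: flange within 1.5 mm of the housing's face and square within 0.03 rad (z of cup_top in the frame of bore_mouth below 0.0065 m and angle between cup's own z axis and vertical below 0.03 rad), for 0.2 s.
4. the drift stands in its stand again (horizontal distance between drift and stand below 0.008 m and z of drift in the frame of stand below 0.016 m and angle between drift's own z axis and vertical below 0.2 rad and linear speed of drift below 0.02 m/s), for 0.2 s.
At the end, for the whole second after the job is handed in: The cup's flange lies on the housing's face (within 1.5 mm at the centre, square within 0.03 rad), and the drift stands released and at rest in the stand's hole (tip within 8 mm of its axis and within 6 mm of its floor, leaning less than 0.2 rad) (all of step 3 and all of step 4); the robot touches nothing.
It fails at once if the cup is cocked by more than 6 degrees (0.105 rad) (angle between cup's own z axis and vertical above 0.105 rad).
It fails at once if the cup is struck or pressed with more than 45 N (contact force between drift and cup above 45 N).
It fails at once if the gripper or arm touches the cup instead of the drift (contact force between any of the fingers, the arm and cup above 1 N).
It fails at once if the tray, tape roll or caliper is moved by more than 30 mm (distance of any of tray, tape, caliper from where it was at the start of the episode above 0.03 m).
It also fails if it takes over 72 s, if anything falls off the work surface, if the arm or the gripper's body presses on something with over 40 N, if the wrist force passes 120 N, or if a joint passes its speed limit or range.

## Working session

There is one attempt and no reset: what is moved stays moved. The work goes in short steps, each a Python script; the robot and the scene stay as the last script left them, time stands still between calls to the robot, and variables do not carry over. Pictures are saved under pics/ and viewed, about 8 in all and at most 12, crops included, and the job is handed in when it is done.

```bash
mkdir -p pics; python3 - <<'E'
from cell import ctrl, fingers, ik, status, optics, ticket
import cv2,numpy as np
s=status.sense();print(s)
for n in("top","side","wrist"):
    im=optics.grab_frame(n);cv2.imwrite(f"pics/{n}0.png",im)
    print(n,{k:(np.round(v,4).tolist() if k=="T" else v) for k,v in optics.camera_info(n).items()})
E
```

```text
{'clock': 0.0, 'q': array([-1.35835495e+00,  1.31158267e-01,  1.48929875e+00,  6.33910025e-06,
        1.52301307e+00, -8.53911114e-02]), 'joint_vel': array([-0.0003277 ,  0.00130901,  0.00095155,  0.00041216, -0.00198023,
       -0.00125004]), 'tau': array([ 1.78580365e-03, -5.69396138e+01, -5.00544190e+01, -2.67007053e-04,
        1.49047875e-02, -2.49053608e-05]), 'position': array([ 0.17597895, -0.57302434,  0.23023548]), 'eef_rot': array([-2.52544055e+00,  1.86652789e+00,  2.20603225e-03]), 'wrist_force': array([-0.70108337,  0.20901871, -0.21271598]), 'moment': array([-0.00036431, -0.01639707, -0.00368084]), 'gripper_width': 1.002595948177557}
top {'vfov': 44.51956643583151, 'cx': 280.94438163654326, 'cy': 205.46094540301425, 'T': [[-0.0047, 0.9929, -0.1185, 0.396], [-1.0, -0.0048, -0.0007, 0.256], [-0.0013, 0.1185, 0.993, 1.0077], [0.0, 0.0, 0.0, 1.0]]}
side {'vfov': 46.14094360734191, 'cx': 275.5386159774876, 'cy': 217.01922901801981, 'T': [[0.9998, -0.0179, -0.0117, 0.4885], [-0.0031, 0.4213, -0.9069, -0.5069], [0.0211, 0.9068, 0.4211, 0.4268], [0.0, 0.0, 0.0, 1.0]]}
wrist {'vfov': 60.47132137707056, 'cx': 282.1243889229903, 'cy': 206.21167133930572, 'T': [[0.2934, 0.9123, 0.2856, 0.2484], [-0.956, 0.28, 0.0877, -0.5523], [0.0, -0.2987, 0.9543, 0.3739], [0.0, 0.0, 0.0, 1.0]]}
```

View pics/top0.png

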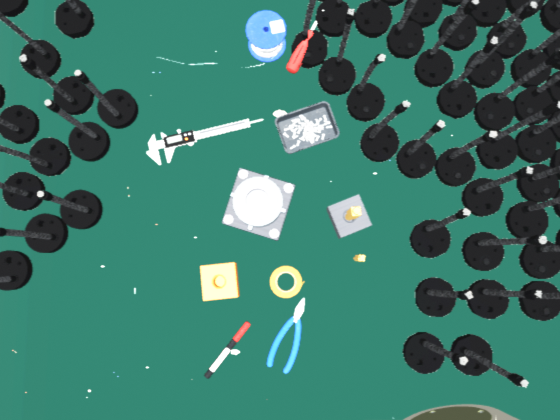

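View pics/side0.png

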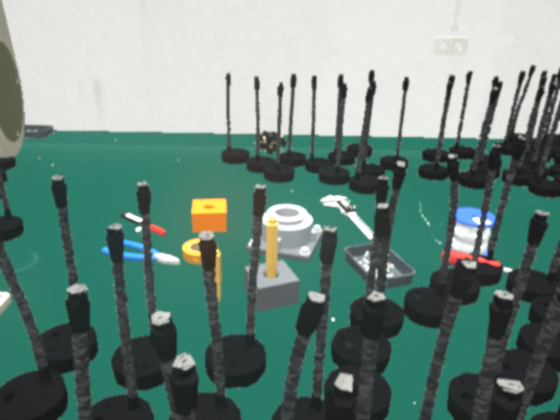

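The top view shows the dark stand with the tall drift at about (350,215) and the housing with the cup at (259,202). The look-alikes are the small drift on the bench at (360,258) and the orange block at (220,282). The tray is at (307,128), the tape at (286,282) and the caliper at about (200,135). Dark posts stand all around the right side. The dark grey block with the larger brass bar, at (271,250) in the side view, fits the description. Next I'll localise these and confirm with crops.

```bash
cat > h.py <<'E'
from cell import ctrl, fingers, ik, status, optics, ticket
import cv2,numpy as np
from scipy.spatial.transform import Rotation as R
def ray(n,uv,ci=None):
    c=ci or optics.camera_info(n); f=210/np.tan(np.radians(c["vfov"]/2)); T=np.array(c["T"])
    d=T[:3,:3]@np.array([(uv[0]-c["cx"])/f,-(uv[1]-c["cy"])/f,-1]); return T[:3,3],d
def plane(n,uv,z,ci=None):
    o,d=ray(n,uv,ci); return o+d*(z-o[2])/d[2]
def proj(n,p,ci=None):
    c=ci or optics.camera_info(n); f=210/np.tan(np.radians(c["vfov"]/2)); T=np.array(c["T"])
    q=T[:3,:3].T@(np.array(p)-T[:3,3]); return np.array([c["cx"]+f*q[0]/-q[2],c["cy"]-f*q[1]/-q[2]])
def tri(n1,u1,n2,u2):
    A=np.zeros((3,3));b=np.zeros(3)
    for n,u in((n1,u1),(n2,u2)):
        o,d=ray(n,u);d=d/np.linalg.norm(d);M=np.eye(3)-np.outer(d,d);A+=M;b+=M@o
    return np.linalg.solve(A,b)
E
python3 - <<'E'
from h import *
for n,u,z in [("stand",(350,216),.04),("drifthead",(355,211),.132),("housing",(259,202),.03),("cup",(258,200),.06),("orange",(220,282),.04),("tray",(307,128),.01),("tape",(286,282),.018)]:
    print(n,plane("top",u,z).round(3))
print("drift top by 2 views",tri("top",(355,211),"side",(271,221)).round(3))
# post bases near and tops
for b,t in [((431,238),(466,212)),((416,160),(441,127)),((365,101),(381,58)),((436,297),(470,298)),((311,49),(322,10)),((379,142),(406,103)),((88,142),(48,103)),((80,209),(41,194)),((455,167),(495,135))]:
    B=plane("top",b,.01); o,d=ray("top",t)
    print("post",B.round(3),"h if vertical", round(float(o[2]+d[2]*(np.dot((B-o)[:2],d[:2])/np.dot(d[:2],d[:2]))),3))
t=cv2.imread("pics/top0.png");s=cv2.imread("pics/side0.png")
a=cv2.resize(t[160:300,190:390],(800,560),interpolation=cv2.INTER_CUBIC)
b=cv2.resize(s[190:330,180:340],(640,560),interpolation=cv2.INTER_CUBIC)
cv2.imwrite("pics/crop1.png",cv2.resize(np.hstack([a[:,:800],b]),(800,311),interpolation=cv2.INTER_AREA))
E
```

```text
stand [0.491 0.126 0.04 ]
drifthead [0.49  0.13  0.132]
housing [0.52  0.299 0.03 ]
cup [0.52  0.299 0.06 ]
orange [0.368 0.371 0.04 ]
tray [0.67  0.204 0.01 ]
tape [0.367 0.248 0.018]
drift top by 2 views [0.491 0.129 0.125]
post [ 0.45  -0.035  0.01 ] h if vertical 0.227
post [ 0.604 -0.011  0.01 ] h if vertical 0.207
post [0.725 0.087 0.01 ] h if vertical 0.215
post [ 0.337 -0.04   0.01 ] h if vertical 0.186
post [0.835 0.194 0.01 ] h if vertical 0.172
post [0.641 0.061 0.01 ] h if vertical 0.247
post [0.644 0.64  0.01 ] h if vertical 0.21
post [0.51 0.65 0.01] h if vertical 0.178
post [ 0.59  -0.087  0.01 ] h if vertical 0.218
```

View pics/crop1.png

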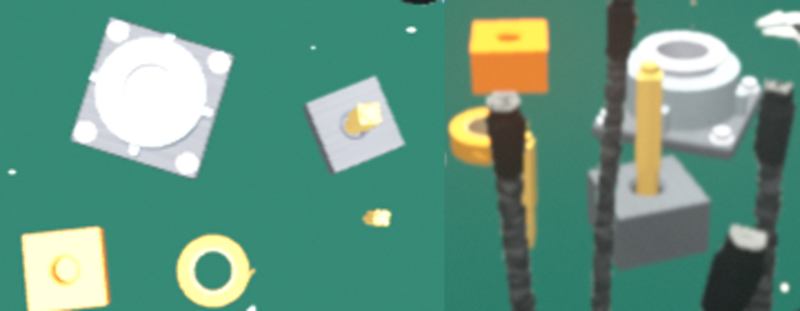

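View pics/wrist0.png

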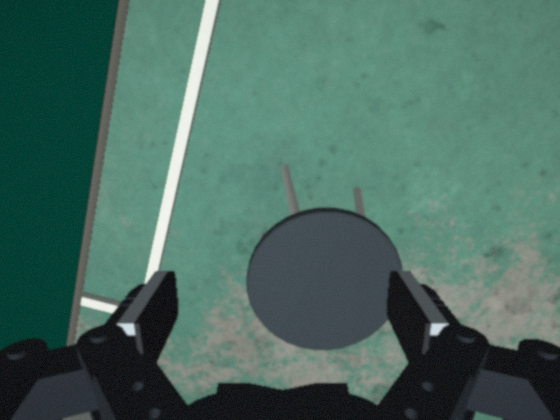

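The crops confirm it: the dark grey block with the tall, square-topped brass drift is the target. The orange block and the short drift standing on the bench, at (360,258) in the top view, are the look-alikes. I'll lift clear of the posts and look from close by.

```bash
cat >> h.py <<'E'
def down(yaw): return (R.from_euler('z',yaw)*R.from_euler('x',np.pi)).as_rotvec()
E
python3 - <<'E'
from h import *
s=status.sense()
q=s["q"]
ctrl.movel([.176,-.573,.45]); 
for y in(-180,-90,0,20,90): print(y,ik([.49,.128,.24],down(np.radians(y))))
ctrl.movep([.46,.12,.45],down(0)); ctrl.movel([.49,.128,.24],max_speed=.2)
s=status.sense();print(s["clock"],s["q"].round(2),s["position"])
im=optics.grab_frame("wrist");cv2.imwrite("pics/w1.png",im)
ci=optics.camera_info("wrist");import pickle;pickle.dump(ci,open("w1.pkl","wb"))
E
```

```text
-180 None
-90 [ 1.54244299e-01 -1.28464497e-01  1.73141377e+00 -4.44089210e-16
  1.53864338e+00  1.72504063e+00]
0 [ 1.54244299e-01 -1.28464497e-01  1.73141377e+00 -4.44089210e-16
  1.53864338e+00  1.54244299e-01]
20 [ 1.54244299e-01 -1.28464497e-01  1.73141377e+00 -4.44089210e-16
  1.53864338e+00 -1.94821551e-01]
90 [ 1.54244299e-01 -1.28464497e-01  1.73141377e+00 -4.44089210e-16
  1.53864338e+00 -1.41655203e+00]
5.6167 [ 0.15 -0.13  1.73  0.    1.54  0.15] [0.49063703 0.12804876 0.24142783]
```

View pics/w1.png

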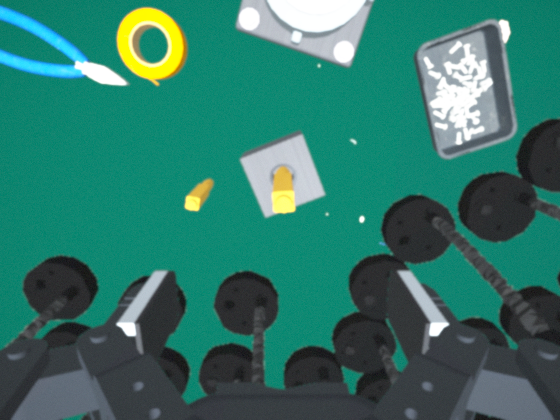

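The drift's head is at about (284,203), the stand is centred near (283,175), and the small drift is at (198,195). I'll enlarge the view to get the grip's yaw.

```bash
python3 - <<'E'
from h import *
import pickle
ci=pickle.load(open("w1.pkl","rb"));im=cv2.imread("pics/w1.png")
hsv=cv2.cvtColor(im,cv2.COLOR_BGR2HSV)
m=cv2.inRange(hsv,(15,120,90),(40,255,255))
n,l,st,c=cv2.connectedComponentsWithStats(m)
for i in range(1,n):
    if st[i,4]>80: print(st[i],c[i].round(1))
st_=cv2.inRange(hsv[120:225,230:335],(0,0,90),(180,60,230));cs=max(cv2.findContours(st_,0,2)[0],key=cv2.contourArea)
b=cv2.boxPoints(cv2.minAreaRect(cs))+[230,120]
P=np.array([plane("wrist",u,.04,ci) for u in b]);print("stand",P.mean(0).round(4),np.degrees(np.arctan2(*(P[1]-P[0])[[1,0]])))
for u in [(284,203),(284,207)]: print(plane("wrist",u,.132,ci).round(4))
print("small",plane("wrist",(193,204),.09,ci),plane("wrist",(208,182),.0,ci))
cv2.imwrite("pics/c2.png",cv2.resize(im[155:225,245:325],(800,700),interpolation=cv2.INTER_CUBIC)[:600])
E
```

```text
[ 117    8   70   77 2441] [152.2  44.1]
[273 167  22  46 784] [283.  191.2]
[185 180  28  31 466] [197.9 195.4]
stand [0.4907 0.1261 0.04  ] 21.56561725274925
[0.492 0.126 0.132]
[0.492  0.1229 0.132 ]
small [0.41436062 0.11238636 0.09      ] [0.40959214 0.11000668 0.        ]
```

View pics/c2.png

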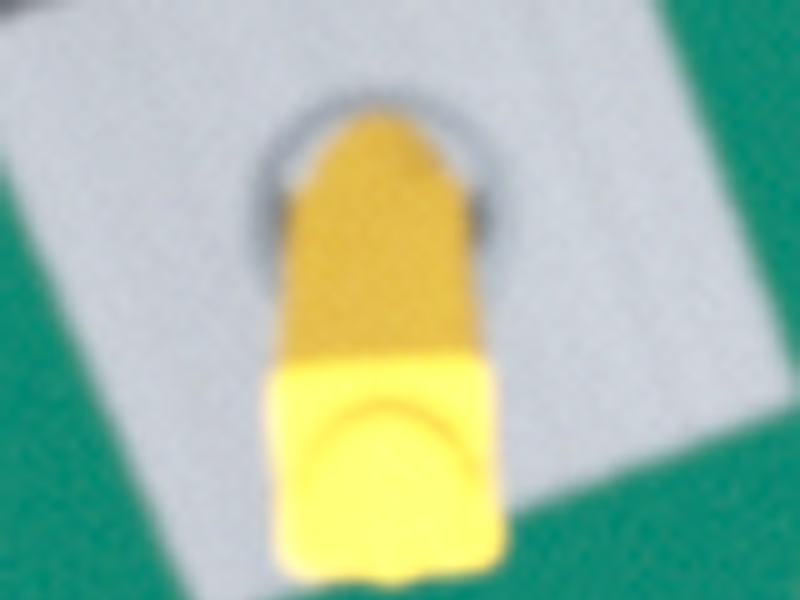

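The grip's yaw is about +4°: its top edge rises slightly from (275,372) to (490,358) in the crop, and image up is +y. The head is near (0.4915, 0.126). Now I'll grasp with the fingers half open, lift, and hover near the housing.

```bash
python3 - <<'E'
from h import *
import pickle
fingers.grip(.5); r=down(.075)
ctrl.movep([.4915,.1265,.16],r)
ctrl.movel([.4915,.1265,.081],max_speed=.1)
fingers.grip(0,100); s=status.sense();print(s["clock"],s["position"],s["gripper_width"],s["wrist_force"],s["moment"])
ctrl.movel([.4915,.1265,.15],max_speed=.1)
s=status.sense();print(s["position"],s["wrist_force"],s["gripper_width"])
ctrl.movel([.52,.235,.22],max_speed=.2)
s=status.sense();ci=optics.camera_info("wrist");im=optics.grab_frame("wrist");pickle.dump(ci,open("w2.pkl","wb"))
sd=optics.grab_frame("side");cv2.imwrite("pics/w2.png",im);cv2.imwrite("pics/s2.png",sd)
print(s["clock"],s["position"],R.from_rotvec(s["eef_rot"]).as_matrix()[:,2])
x=cv2.resize(sd[130:310,180:380],(467,420),interpolation=cv2.INTER_CUBIC)
cv2.imwrite("pics/c3.png",cv2.resize(np.hstack([im,x]),(800,327)))
E
```

```text
7.875 [0.49209865 0.12659849 0.08200999] 0.17280582528221528 [-1.84604701 -0.50542461  5.50397266] [-0.07249069  0.41936824  0.05671463]
[0.4909956  0.12644086 0.14921994] [-0.21353736 -0.42611287 -1.2939892 ] 0.17593936625446166
9.525 [0.51935641 0.23439861 0.21872771] [-0.00187414 -0.00109846 -0.99999764]
```

View pics/c3.png

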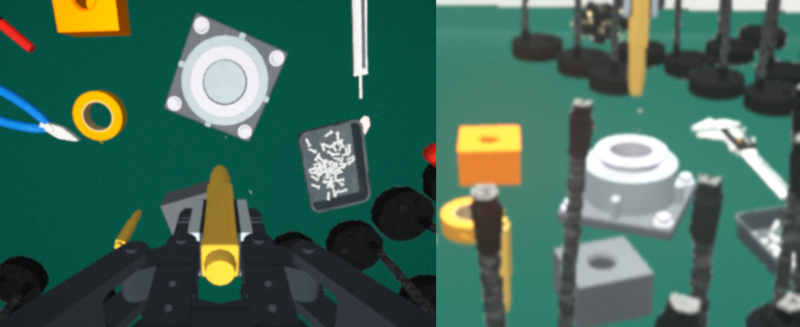

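The drift is firmly held, pointing straight down, and the cup is at about (287,105) in the full wrist picture. Its tip hangs plumb in the side view. I'll fit the flange in an enlarged crop.

```bash
python3 - <<'E'
from h import *
import pickle
ci=pickle.load(open("w2.pkl","rb"));im=cv2.imread("pics/w2.png")
x0,y0=210,15;g=cv2.cvtColor(im,cv2.COLOR_BGR2GRAY)[y0:185,x0:375]
S=4;G=cv2.resize(g,None,fx=S,fy=S,interpolation=cv2.INTER_CUBIC)
print(g[90,::4]); vis=cv2.cvtColor(G,cv2.COLOR_GRAY2BGR)
for c in cv2.findContours(cv2.Canny(cv2.GaussianBlur(G,(0,0),4),15,35),1,2)[0]:
    if len(c)<150: continue
    e=cv2.fitEllipse(c); u=np.array(e[0])/S+[x0,y0]
    if 20<max(e[1])/S<170 and min(e[1])>.8*max(e[1]):
        print(len(c),u.round(1),(np.array(e[1])/S).round(1),[plane("wrist",u,z,ci).round(4)[:2].tolist() for z in(.05,.065)])
        cv2.ellipse(vis,e,(0,0,255),1)
o=ci["T"][:3,3] if not isinstance(ci["T"],list) else 0;print(o)
cv2.imwrite("pics/c4.png",cv2.resize(vis,(582,600)))
E
```

```text
[ 60  59  64 111 129 128 212 217 217 244 243 243 239 194 216 215 216 215
 217 219 216 215 219 219 216 220 201 234 242 242 241 219 221 214 129 126
  77  60  58  57  58  58]
[0.5135219  0.30920852 0.36207633]
```

View pics/c4.png

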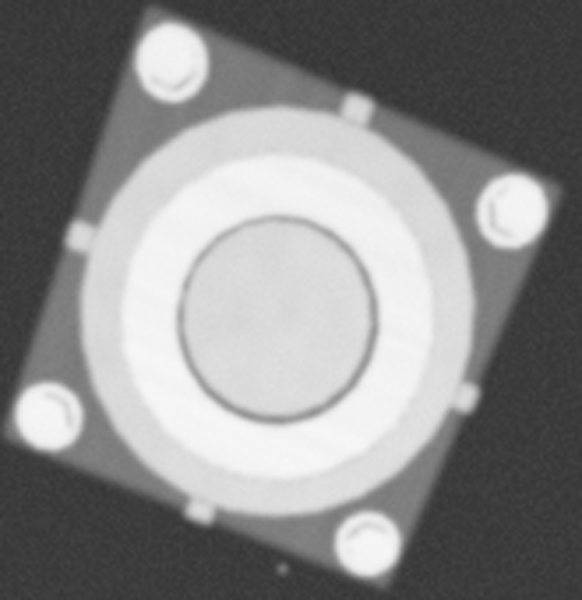

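The bright flange ring is centred near (277,317) in the crop and the body near (277,311). These work out to pixels (288.5,104.8) and (288.5,103.1). Now I'll touch and push, with force and position logging.

```bash
cat >> h.py <<'E'
OFF=.072
def tipz(): return status.sense()["position"][2]-OFF
def push(c,az,L,zup,r=.0295,fmax=24,step=.001,sp=.02,bias=0):
    """descend at azimuth az(deg) until actual tip z<=L or force>fmax; returns contact z, end z, max force"""
    a=np.radians(az);x,y=c[0]+r*np.cos(a),c[1]+r*np.sin(a)
    p=status.sense()["position"]
    ctrl.movel([x,y,zup+OFF],max_speed=.1)
    f0=status.sense()["wrist_force"][2];z=zup;fm=0;cz=None
    while True:
        z-=step; ctrl.movel([x,y,z+OFF],max_speed=sp)
        s=status.sense();f=s["wrist_force"][2]-f0;tz=s["position"][2]-OFF;fm=max(fm,f)
        if f>3 and cz is None: cz=tz
        if tz<=L or f>fmax or z<L-.004: break
    ctrl.movel([x,y,zup+OFF],max_speed=.06)
    return az,L,None if cz is None else round(cz*1e3,1),round(tz*1e3,1),round(z*1e3,1),round(fm,1),round(status.sense()["clock"],1)
E
python3 - <<'E'
from h import *
import pickle
ci=pickle.load(open("w2.pkl","rb"));im=cv2.imread("pics/w2.png")
g=cv2.cvtColor(im,cv2.COLOR_BGR2GRAY);m=np.zeros_like(g);m[50:165,235:345]=(cv2.GaussianBlur(g,(3,3),0)[50:165,235:345]>230)
n,l,st,c=cv2.connectedComponentsWithStats(m);i=1+np.argmax(st[1:,4])
k=(l==i).astype(np.uint8);k=cv2.morphologyEx(k,cv2.MORPH_OPEN,np.ones((3,3)))
e=cv2.fitEllipse(max(cv2.findContours(k,0,1)[0],key=cv2.contourArea));print(st[i],e)
for z in(.063,.067):print(plane("wrist",e[0],z,ci))
C=plane("wrist",e[0],.065,ci)[:2]; print("body",plane("wrist",(288.5,103.1),.05,ci)); np.save("C.npy",C)
s=status.sense();print(s["position"],s["wrist_force"])
ctrl.movel([C[0],C[1]-.0295,.10+OFF],max_speed=.15)
print(status.sense()["position"],[C[0],C[1]-.0295,.10+OFF])
print(push(C,-90,.066,.074))
print(status.sense())
E
```

```text
[ 245   59   87   92 3364] ((288.0420227050781, 104.50433349609375), (86.79048156738281, 90.0658950805664), 179.31422424316406)
[0.51817267 0.30053192 0.063     ]
[0.51811046 0.30064796 0.067     ]
body [0.51866513 0.30130614 0.05      ]
[0.51925762 0.23387791 0.21857769] [-0.00983923  0.78754357 -1.38135656]
[0.51792386 0.27079904 0.17179732] [np.float64(0.5181415651854635), np.float64(0.27108993862960995), 0.172]
(-90, 0.066, None, np.float64(65.9), 66.0, np.float64(0.8), 12.9)
{'clock': 12.8667, 'q': array([3.94374673e-01, 1.43622088e-01, 1.62947303e+00, 6.39599519e-06,
       1.36668484e+00, 3.19347023e-01]), 'joint_vel': array([ 0.00032664,  0.00422868,  0.01400454, -0.00012594, -0.00445277,
        0.00032345]), 'tau': array([ 8.25314317e-03, -5.66867208e+01, -4.90827012e+01,  1.42361681e-03,
        8.56469502e-02, -9.56356598e-05]), 'position': array([0.5187842 , 0.2713661 , 0.14706645]), 'eef_rot': array([-3.13874264e+00, -1.17799480e-01, -2.66401351e-03]), 'wrist_force': array([-0.46994167, -0.32410406, -1.01924083]), 'moment': array([-0.00366128, -0.01714022, -0.06985138]), 'gripper_width': 0.17172379608533772}
```

```bash
python3 - <<'E'
from h import *
C=np.load("C.npy")
for a in(-90,90,0,180): print(push(C,a,.0635,.069))
E
```

```text
(-90, 0.0635, None, np.float64(62.9), 63.0, np.float64(0.3), 14.9)
(90, 0.0635, None, np.float64(62.9), 63.0, np.float64(1.5), 17.4)
(0, 0.0635, None, np.float64(62.9), 63.0, np.float64(0.3), 19.7)
(180, 0.0635, None, np.float64(62.9), 63.0, np.float64(0.5), 22.2)
```

```bash
python3 - <<'E'
from h import *
C=np.load("C.npy")
for a in(90,-90,0,180): print(push(C,a,.0608,.0645))
E
```

```text
(90, 0.0608, np.float64(62.1), np.float64(60.2), 58.5, np.float64(12.0), 24.5)
(-90, 0.0608, np.float64(62.3), np.float64(60.1), 58.5, np.float64(12.3), 27.0)
(0, 0.0608, None, np.float64(60.7), 60.5, np.float64(1.4), 28.8)
(180, 0.0608, None, np.float64(60.8), 60.5, np.float64(2.3), 30.8)
```

```bash
python3 - <<'E'
from h import *
C=np.load("C.npy")
for a in(0,180,90,-90): print(push(C,a,.0583,.0625,step=.0012,sp=.025))
E
```

```text
(0, 0.0583, np.float64(60.6), np.float64(58.3), 56.5, np.float64(11.7), 33.0)
(180, 0.0583, np.float64(60.9), np.float64(58.0), 56.5, np.float64(9.9), 35.3)
(90, 0.0583, np.float64(58.6), np.float64(57.9), 56.5, np.float64(9.8), 37.3)
(-90, 0.0583, np.float64(58.5), np.float64(57.8), 56.5, np.float64(9.6), 39.6)
```

```bash
python3 - <<'E'
from h import *
C=np.load("C.npy")
for a in(0,180,90,-90): print(push(C,a,.0556,.0600,step=.0012,sp=.03))
E
```

```text
(0, 0.0556, np.float64(58.4), np.float64(55.0), 52.8, np.float64(14.5), 41.9)
(180, 0.0556, np.float64(58.4), np.float64(55.4), 54.0, np.float64(11.5), 44.1)
(90, 0.0556, np.float64(55.9), np.float64(55.2), 54.0, np.float64(10.1), 46.2)
(-90, 0.0556, np.float64(55.1), np.float64(55.1), 54.0, np.float64(6.7), 48.5)
```

```bash
python3 - <<'E'
from h import *
C=np.load("C.npy")
for a in(-90,90,0,180): print(push(C,a,.0520,.0565,step=.0016,sp=.05,fmax=19))
print(status.sense()["gripper_width"])
E
```

```text
(-90, 0.052, np.float64(55.2), np.float64(54.4), 51.7, np.float64(21.2), 49.7)
(90, 0.052, np.float64(55.5), np.float64(54.5), 51.7, np.float64(19.3), 51.5)
(0, 0.052, np.float64(54.7), np.float64(54.3), 50.1, np.float64(25.7), 53.3)
(180, 0.052, np.float64(54.8), np.float64(54.2), 50.1, np.float64(26.3), 55.3)
0.17287504425899752
```

The rim is firm at the same height (54.2–54.5 mm) on all four sides under 19–26 N, so the cup is home. Now I'll return the drift.

```bash
python3 - <<'E'
from h import *
p=status.sense()["position"]
ctrl.movel([p[0],p[1],.150],max_speed=.2)
ctrl.movel([.4912,.1265,.125],max_speed=.2)
f0=status.sense()["wrist_force"]
for z in(.105,.095,.088,.0835):
    ctrl.movel([.4912,.1265,z],max_speed=.08)
    s=status.sense();print(z,s["position"].round(4),(s["wrist_force"]-f0).round(1),round(s["clock"],2))
    if s["wrist_force"][2]-f0[2]>12: break
E
```

```text
0.105 [0.4902 0.1268 0.1038] [-0.4  0.4 -0.4] 56.97
0.095 [0.4906 0.1264 0.0942] [0.1 1.  0.3] 57.24
0.088 [0.4908 0.1264 0.0874] [ 0.1  0.3 -0.6] 57.49
0.0835 [0.491  0.1264 0.0832] [ 0.2 -0.1 -0.2] 57.74
```

```bash
python3 - <<'E'
from h import *
ctrl.movel([.4912,.1265,.0822],max_speed=.05)
fingers.grip(.5); 
ctrl.movel([.4912,.1265,.21],max_speed=.12)
s=status.sense();print(s["clock"],s["wrist_force"])
a=optics.grab_frame("wrist");b=optics.grab_frame("side")
x=cv2.resize(b[170:310,200:370],(510,420),interpolation=cv2.INTER_CUBIC)
cv2.imwrite("pics/f.png",cv2.resize(np.hstack([a,x]),(800,314)))
print(status.sense()["clock"])
E
```

```text
59.5917 [-0.24907025  0.10405047 -0.68984604]
59.6917
```

View pics/f.png

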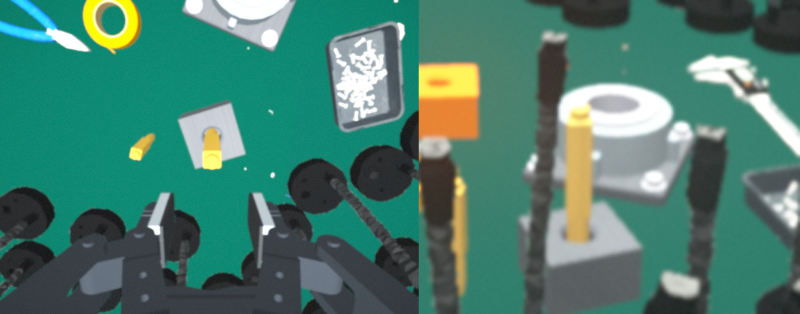

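The drift stands upright in the dark stand, with its head at about (212,160) in the left panel. The cup's flange sits low and level on the housing, and the bystanders are where they were.

```bash
python3 -c "
from cell import ticket,status
print(ticket.finish_job(), status.sense()['clock'])"
```

```text
the job is handed in; nothing more can be done
the job is handed in; nothing more can be done
```

I drove the cup home with the brass drift, put the drift back upright in its stand, and handed the job in at about 60 s of the allowed 72 s. No verdict was reported.

- **Pushes:** I used slow pushes on four sides of the rim, lowering it in steps of about 2.5 mm. The highest wrist force I read was about 26 N. I read it only after each small step, so brief peaks between readings were not seen.
- **Cup home:** on the last round the rim stopped yielding at 54.2–54.5 mm on all four sides under 19–26 N. The nominal height is 55 mm; I put the difference down to calibration or grip offset. I did not measure the cup's tilt with a camera, either during the pushes or at the end.
- **Final picture:** the drift stands released and upright in the dark stand. The flange looks level and flush on the housing, and the tray, tape and caliper look undisturbed. I saw no force reading that suggested the gripper touched the cup.

None of these checks failed.

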